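# Feed a plate blank under the marking press guard with a push stick

## Robot

A 7-joint arm with a two-finger parallel gripper is mounted at the origin on a cart in front of the work surface, level with it; the furniture and walls round the work are solid. World frame = base frame: x ahead of the robot, y to its left, z up, the work surface at z = 0. Lengths are in mm, angles in rad, forces in N, time in s.
With the tool pointing down it reaches from about 400 to 900 mm from the base axis. Payload 5.5 kg.
Tool frame: the origin (TCP) lies midway between the tips of the shut fingers; the grasp point (between the pads) lies 19 mm behind it; z points along the fingers, y is the line along which they close (so a half turn about z gives the same grasp; the last joint's range is limited). The gripper opens to 85 mm and grips with 20 to 120 N. Pads are 22 mm wide; open, the fingers measure 114 mm over their backs; the gripper's body (76 mm by 85 mm) begins 54 mm behind the grasp point. The pads swing forward as they close: fully open they stand 13 mm farther back than shut.
Start: joints at [-1.05, 0.501, -0.427, 1.55, 0.221, 1.138, -0.21], TCP at [165.682, 628.53, 231.31] pointing down, gripper open.
Joint ranges: [-2.88, 2.88], [-0.31, 2.03], [-1.54, 1.56], [0.2, 2.42], [-1.41, 4.55], [0.19, 2.02], [-2.57, 2.57]. Speed limits (rad/s): [2.57, 2.57, 3.14, 3.14, 3.14, 3.14, 3.14].

## Interface

Orientations are given as a unit quaternion [x, y, z, w].
In Python, from station import * gives the robot as it stands.
- The arm moves only by the tool send_rows, never from a script. Its argument "rows" is a list of rows, each an object with "grip": the finger opening in m, from 0 to 0.0854; "slide": the shift along the world's x, y, z in m, a list of three; "roll": the turn about the world's z in rad. A call has 1 to 5 rows; each row is the pose to reach, as a shift and turn from the pose commanded when the call began; what a row does not reach only later rows make up. A row lasts 1/8 s, in which the tool goes at most 62.5 mm and 10.7 degrees, less where a joint would pass 70% of its speed; a pose out of reach is approached as far as the arm can. A call with a gripper value outside its range is refused whole. The fingers move at their own pace and stop on an object; "grip_force" is the grip in N (left out, the last holds). Time passes only in rows, so rows that repeat a pose let the fingers close. It gives the time, the measured TCP pose, the force, the opening and the grip force at its end, in the units of the state.
- observe(): the state, without advancing time (a new reading comes with each control period).
- read_camera(name): name is "scene" or "top" or "wrist"; returns a dict with "pixels" (400x640x3 uint8, blue, green, red), "camera_matrix" (3x3 intrinsics, pixels), "k1" (the pictures are not rectified: a ray, as slopes to the right and down, at radius r is drawn at 1 + k1 r^2 times it, then the intrinsics apply), "world_from_camera" (4x4, takes a point from camera to world coordinates). Camera axes: x right, y up, looking along -z (the intrinsics and any distortion apply to the point x, -y, -z); pixel columns grow to the right and rows downward; lengths in mm; the calibration is good to about 2 mm. A picture is of the moment at which its call begins. There is no depth.
- hand_in(): hands the job in; it is judged then, once.
The state is a dict: "clock": time; "qpos": joint angles; "dq": joint speeds; "tau": joint torques, N m; "position": TCP position; "ee_rot": TCP orientation; "ft_force": force on the tool from outside, world axes, zero at the start; "torque": the same for the moment, N m; "grip_width": finger opening in mm; "finger_force": force on a finger pad.
Only numpy, scipy, OpenCV 4.12 (cv2) and the standard library are available. Lean on these libraries where they do the work, as an engineer would, in place of code of your own. Each camera call takes 0.05 s, during which the arm holds its last target. There are 200 camera calls.

## Task

Pick up the wooden push stick and with its thin end feed the aluminium blank along the bed of the marking press and in under the low guard, until the blank comes up against the sprung stop hidden inside; lean on it there for about half a second with 10 to 25 N, never pushing the blank harder than 25 N and never touching it with the robot itself. Then draw the stick out, leave the blank inside, and lay the stick down flat on the bench top. Leave the wire reel, the hardware dish and the black tape beside the press where they are.

Things in the scene. Friction and masses are not known exactly. Their poses are not given: they have to be found in the camera images.
- press: Small grey marking press, fixed. Origin on the bench top (z = 0), on the centre line, at the guard's front face; x = feed direction (level), z up. Bed: steel plate x = -160 to 170 mm, 120 mm wide, top 8 mm above the bench. Guard: grey block x = 0 to 168 mm, 106 mm wide, top 60 mm above the bench, black round head on it up to 120 mm (at x = 95 mm).
- infeed (a point): Middle of the bed's infeed end, on the bed top (press x = -160 mm); axes as the press. Two fences, tops 16 mm above the bench, lead to the guard: 54 mm apart over the last 20 mm before it, flaring to about 94 mm apart at press x = -115 mm, where they begin.
- mouth (a point): Middle of the guard's opening at its front face, on the bed top (press x = 0); axes as the press. The opening is 54 mm wide and 22 mm high above the bed and runs straight through the guard.
- inside (a point): Point on the bed top inside the guard, 78 mm past its front face, under a sprung round-bottomed hold-down. The blank's front edge meets it about 10 mm before this point with a bump of about 3 to 6 N (more if fast), then slides on with a drag of 1 to 5 N: this is not the stop. The sprung stop, unseen and not measured, lies 105 to 140 mm past the front face (varies); it yields 1 mm per 2.5 N, at most 12 mm.
- blank: Loose aluminium plate, 90 x 50 x 12 mm, 0.14 kg (varies). Origin at the centre of its underside; x along its 90 mm length, z up. Starts lying on the press bed in front of the guard, its length roughly along the channel (a little off centre and askew; the fences straighten it).
- stick: Loose wooden push stick, 245 mm long, 0.11 kg, flat underside. Origin on its underside below the middle of the handle; x points along the stick to the thin end. Handle: 26 mm wide (y), 40 mm high, from x = -45 to +55 mm. Thin pushing end: 30 mm wide, 14 mm high, from the handle to x = +190 mm, where its flat end face is. Starts lying flat on the bench.
- reel: Blue wire reel standing on the bench near the press, on its far side, 66 mm diameter, 46 mm high; origin at the centre of its underside. Bystander.
- dish: Small grey dish of hardware on the press's robot side, 67 mm across, 24 mm high; origin at the centre of its underside. Bystander.
- tape: Roll of black tape lying flat, 62 mm across, 19 mm high; origin at the centre of its underside. Bystander.
Things that resemble listed ones, but are neither listed nor needed, are in the scene too. Of the things that look like the stick, the largest one is meant. Of the things like the blank, leave any that is yellow; of the rest the smaller one is meant.

How it is judged (in metres and radians):
On the way, in this order (a step that is already met when the one before it is completed fails the run):
1. the push stick is lifted off the bench (height (world z) of stick above 0.007 m and contact force between the fingers and stick above 1 N), for 0.2 s.
2. the blank, past the hold-down and square in the channel, is leaned on with the stick at 10 N or more (against the hidden stop) (x of blank in the frame of press between 0.05 and 0.115 m and y of blank in the frame of press between -0.006 and 0.006 m and angle between blank's own z axis and vertical below 0.08 rad and contact force between stick and blank above 10 N), for 0.2 s.
At the end, for the whole second after the job is handed in: The blank lies flat and at rest inside the press, its centre 50 to 115 mm past the guard's front face and within 6 mm of the centre line; the stick lies at rest flat on the bench top (underside within 5 mm of it, tilt under 0.06 rad) (x of blank in the frame of press between 0.05 and 0.115 m and y of blank in the frame of press between -0.006 and 0.006 m and angle between blank's own z axis and vertical below 0.08 rad and linear speed of each of blank, stick below 0.01 m/s and height (world z) of stick between -0.005 and 0.005 m and angle between stick's own z axis and vertical below 0.06 rad); the robot touches nothing.
It fails at once if the stick pushes the blank with more than 25 N (contact force between stick and blank above 25 N).
It fails at once if the robot itself touches the blank (contact force between any of the fingers, the arm and blank above 0.5 N).
It fails at once if a bystander (reel, dish or tape) is shifted by more than 20 mm (distance of any of reel, dish, tape from where it was at the start of the episode above 0.02 m).
It also fails if it takes over 64 s, if anything falls off the work surface, if the arm or the gripper's body presses on something with over 40 N, if the wrist force passes 120 N, or if a joint passes its speed limit or range.

## Working session

There is one attempt and no reset: what is moved stays moved. The work goes in short steps, Python scripts to look and compute and a tool call to move; the robot and the scene stay as the last step left them, time stands still between calls to the robot, and variables do not carry over. Pictures are saved under pics/ and viewed, at most 10 in all, crops included, and the job is handed in when it is done.

Besides the shell and the picture viewer there is one more tool, called after "Request:" by a JSON object that holds its "name" and its "arguments", one argument or row to a line. send_rows: Moves the arm, as the interface text tells. Its arguments: {"type":"object","properties":{"rows":{"type":"array"},"grip_force":{"type":"number"}},"required":["rows"]}

```bash
ls; mkdir -p pics; cat > h.py <<'E'
from station import *
import numpy as np, cv2
def ray(c,u,v):
    K=c["camera_matrix"];T=np.array(c["world_from_camera"])
    p=cv2.undistortPoints(np.array([[[u,v]]],float),np.array(K,float),np.array([c["k1"],0,0,0],float))[0,0]
    d=T[:3,:3]@np.array([p[0],-p[1],-1.]);return T[:3,3],d
def hit(c,u,v,z):
    o,d=ray(c,u,v);return o+d*(z-o[2])/d[2]
def proj(c,P):
    T=np.linalg.inv(np.array(c["world_from_camera"]));p=T[:3,:3]@np.array(P,float)+T[:3,3]
    x,y=p[0]/-p[2],-p[1]/-p[2];s=1+c["k1"]*(x*x+y*y);K=np.array(c["camera_matrix"])
    return K[0,0]*x*s+K[0,2],K[1,1]*y*s+K[1,2]
E
python3 - <<'E'
from h import *
import pickle
d={}
for n in ("top","scene"):
    c=read_camera(n);d[n]=c;cv2.imwrite(f"pics/{n}0.png",c["pixels"])
    print(n,np.round(c["camera_matrix"],1).tolist(),c["k1"],np.round(c["world_from_camera"],3).tolist())
pickle.dump(d,open("c0.pkl","wb"))
print(observe())
E
```

```text
pics
top [[498.8, 0.0, 317.2], [0.0, 498.8, 197.1], [0.0, 0.0, 1.0]] -0.14486417774816213 [[-0.018, 0.993, -0.114, 328.252], [-1.0, -0.018, 0.001, 53.505], [-0.001, 0.114, 0.993, 1500.697], [0.0, 0.0, 0.0, 1.0]]
scene [[461.3, 0.0, 319.3], [0.0, 461.3, 201.0], [0.0, 0.0, 1.0]] 0.0015332285487552916 [[0.516, 0.609, -0.602, -376.74], [-0.857, 0.351, -0.378, -521.555], [-0.018, 0.711, 0.703, 1097.116], [0.0, 0.0, 0.0, 1.0]]
{'clock': 0.1, 'qpos': array([-1.04978959,  0.50176614, -0.42679943,  1.5513461 ,  0.2207776 ,
        1.13834095, -0.21031665]), 'dq': array([-0.00065759, -0.00031985, -0.00021561, -0.0003685 ,  0.000877  ,
       -0.00048821, -0.00091797]), 'tau': array([-1.10876802e-02, -5.70806623e+01, -5.83845690e+00, -2.81747800e+01,
        1.05741908e-02,  5.54011276e-03, -2.26411849e-06]), 'position': array([165.59870664, 627.88700819, 230.354546  ]), 'ee_rot': array([ 1.28539030e-01,  9.91704037e-01, -8.93078807e-04, -1.51942442e-04]), 'ft_force': array([-0.64018157,  0.59488406, -0.00744397]), 'torque': array([-0.03688472,  0.06889979, -0.01214282]), 'finger_force': 0.0, 'grip_width': 85.41539879580337}
```

View both.

View pics/top0.png

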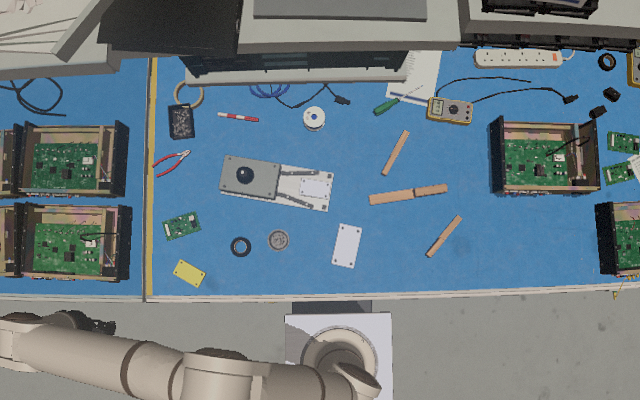

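View pics/scene0.png

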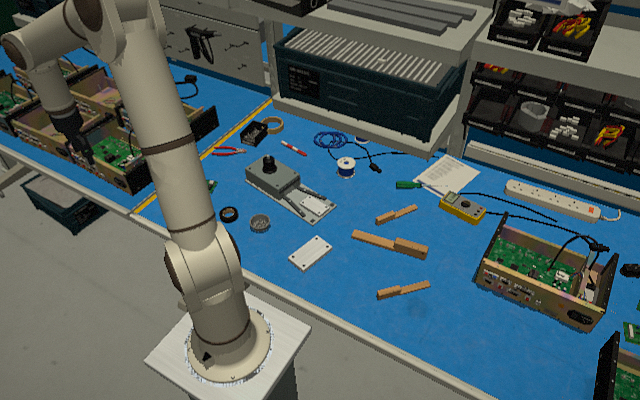

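Top view: stick look-alikes at (395,153), (408,194) and (443,236); the largest is (408,194). Blank look-alikes: the small plate on the bed (315,187), a larger white plate (347,246) and a yellow one (188,273); I choose (315,187). The press guard is at (250,177), dish (278,240), tape (241,246), reel (314,117).

```bash
python3 - <<'E'
from h import *
import pickle
d=pickle.load(open("c0.pkl","rb"));c=d["top"];im=c["pixels"]
cr=cv2.resize(im[140:265,210:460],None,fx=3.2,fy=3.2,interpolation=cv2.INTER_CUBIC);cv2.imwrite("pics/crop0.png",cr)
hsv=cv2.cvtColor(im,cv2.COLOR_BGR2HSV)
m=((hsv[...,0]<25)&(hsv[...,1]>60)&(hsv[...,2]>80)).astype(np.uint8);m[:130]=0;m[280:]=0;m[:,:360]=0;m[:,480:]=0
for k in cv2.findContours(m,0,2)[0]:
    if cv2.contourArea(k)<80: continue
    r=cv2.minAreaRect(k);b=cv2.boxPoints(r)
    print("stick",np.round(r[0]),np.round(r[1],1),[np.round(hit(c,*p,14)[:2],1).tolist() for p in b], np.round(b).tolist())
g=cv2.inRange(hsv,(0,0,170),(180,60,255));g[:140]=0;g[280:]=0;g[:,:215]=0;g[:,365:]=0
for k in cv2.findContours(g,0,2)[0]:
    if cv2.contourArea(k)<60: continue
    r=cv2.minAreaRect(k);print("white",np.round(r[0]),np.round(r[1],1),[np.round(hit(c,*p,14)[:2]).tolist() for p in cv2.boxPoints(r)])
E
```

```text
stick [443. 236.] [ 6.5 49.8] [[324.1, -266.3], [437.6, -367.5], [424.8, -382.4], [311.5, -281.0]] [[425.0, 253.0], [457.0, 215.0], [462.0, 219.0], [430.0, 257.0]]
stick [391. 196.] [ 9.3 45.1] [[501.5, -101.1], [519.4, -237.2], [491.2, -240.3], [473.5, -104.5]] [[368.0, 195.0], [413.0, 189.0], [414.0, 198.0], [370.0, 204.0]]
stick [430. 190.] [ 8.1 31.9] [[520.2, -240.9], [533.4, -338.4], [508.7, -341.0], [495.7, -243.6]] [[414.0, 188.0], [446.0, 183.0], [447.0, 191.0], [415.0, 196.0]]
stick [395. 152.] [ 6.  48.8] [[571.1, -140.0], [702.5, -217.9], [693.1, -233.8], [561.9, -155.7]] [[380.0, 172.0], [404.0, 129.0], [409.0, 132.0], [386.0, 175.0]]
white [346. 245.] [23.5 42.1] [[300.0, 18.0], [421.0, -12.0], [405.0, -80.0], [284.0, -50.0]]
white [280. 200.] [57.9  6.3] [[498.0, 252.0], [517.0, 249.0], [484.0, 77.0], [466.0, 81.0]]
white [304. 188.] [52.4 39.5] [[484.0, 179.0], [602.0, 158.0], [573.0, 2.0], [455.0, 24.0]]
white [297. 169.] [32.2  6.6] [[583.0, 163.0], [603.0, 159.0], [584.0, 64.0], [565.0, 67.0]]
```

View pics/crop0.png

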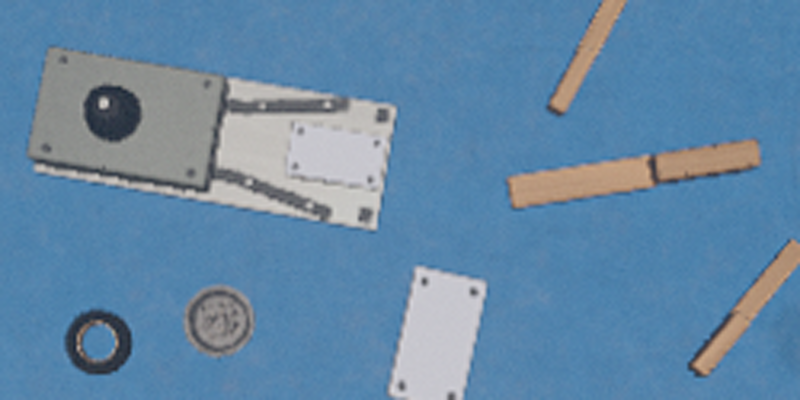

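The crop confirms the choice: the largest stick has its thin face at crop (511,193) and handle at (708,160). The blank is on the bed at crop (336,156), the guard at (128,118), and the bed's infeed end runs (395,103)-(377,230).

```bash
python3 - <<'E'
from h import *
import pickle
d=pickle.load(open("c0.pkl","rb"));c=d["top"];im=c["pixels"];s=d["scene"]
f=lambda u,v,z:hit(c,u/3.2+210-.35,v/3.2+140-.35,z)[:2]
g=[f(*p,60) for p in((48,47),(225,78),(208,190),(30,158))]
b=[f(*p,8) for p in((395,103),(377,230))]
bl=[f(*p,20) for p in((290,122),(388,140),(377,190),(286,177))]
P=lambda n,v:print(n,np.round(v,1).tolist())
P("guard",g);P("len",[np.linalg.norm(g[i]-g[(i+1)%4]) for i in range(4)])
P("bed end",b);P("w",np.linalg.norm(b[0]-b[1]));P("blank",bl)
ax=(g[0]+g[3]-g[1]-g[2]);ax/=np.linalg.norm(ax);P("ax deg",np.degrees(np.arctan2(ax[1],ax[0])))
fr=(g[1]+g[2])/2;be=(b[0]+b[1])/2;a2=fr-be;P("front,bedend,dist",[*fr,*be,np.linalg.norm(a2),np.degrees(np.arctan2(a2[1],a2[0]))])
e=b[0]-b[1];P("end edge normal deg",np.degrees(np.arctan2(e[1],e[0]))+90)
h=[f(*p,40) for p in((657,157),(757,141),(760,165),(660,182))];P("handle",h);P("c",np.mean(h,0))
t=[f(*p,14) for p in((508,178),(513,208))];P("thin",t)
for n,p,z in(("dish",(219,321),24),("tape",(99,342),19)):P(n,f(*p,z))
# cross-check with the scene view
for n,q in(("stick face",[487.5,-103,14]),("guardfront",[*fr,60]),("bedend",[*be,8]),("handle c",[*np.mean(h,0),40])):P(n,proj(s,q))
E
```

```text
guard [[625.5, 323.6], [593.0, 160.0], [490.0, 176.4], [522.4, 339.7]]
len [166.9, 104.3, 166.5, 104.3]
bed end [[575.4, 2.9], [455.1, 22.5]]
w 121.9
blank [[557.2, 102.2], [538.5, 10.7], [491.5, 21.9], [505.3, 106.7]]
ax deg 78.8
front,bedend,dist [541.5, 168.2, 515.3, 12.7, 157.7, 80.4]
end edge normal deg 80.8
handle [[515.3, -238.2], [528.7, -333.4], [506.1, -335.1], [491.9, -240.1]]
c [510.5, -286.7]
thin [[501.3, -101.5], [472.9, -105.3]]
dish [372.0, 170.5]
tape [354.4, 282.8]
stick face [353.6, 231.8]
guardfront [290.0, 181.7]
bedend [326.2, 214.2]
handle c [412.4, 244.3]
```

Request:
{"name": "send_rows", "arguments": {
  "rows": [
    {"grip": 0.085, "slide": [0.044, -0.044, 0], "roll": -0.12},
    {"grip": 0.085, "slide": [0.088, -0.088, 0], "roll": -0.24},
    {"grip": 0.085, "slide": [0.132, -0.132, 0], "roll": -0.36},
    {"grip": 0.085, "slide": [0.176, -0.176, 0], "roll": -0.48},
    {"grip": 0.085, "slide": [0.22, -0.22, 0], "roll": -0.6}
  ],
  "grip_force": 100
}}

```text
clock: 0.72
position: [386.8, 406.7, 231.1]
ee_rot: [0.418, 0.909, -0.0, -0.0]
ft_force: [0.4, -0.2, -0.6]
grip_width: 85.2
finger_force: 0.0
```

Request:
{"name": "send_rows", "arguments": {
  "rows": [
    {"grip": 0.085, "slide": [0.024, -0.056, 0], "roll": -0.06},
    {"grip": 0.085, "slide": [0.048, -0.112, 0], "roll": -0.12},
    {"grip": 0.085, "slide": [0.072, -0.168, 0], "roll": -0.18},
    {"grip": 0.085, "slide": [0.096, -0.224, 0], "roll": -0.24},
    {"grip": 0.085, "slide": [0.12, -0.28, 0], "roll": -0.3}
  ]
}}

```text
clock: 1.35
position: [505.9, 126.6, 231.2]
ee_rot: [0.548, 0.837, -0.0, -0.0]
ft_force: [0.1, 0.6, -0.1]
grip_width: 84.8
finger_force: 0.0
```

Request:
{"name": "send_rows", "arguments": {
  "rows": [
    {"grip": 0.085, "slide": [0.005, -0.056, 0], "roll": -0.04},
    {"grip": 0.085, "slide": [0.01, -0.112, 0], "roll": -0.08},
    {"grip": 0.085, "slide": [0.015, -0.168, 0], "roll": -0.12},
    {"grip": 0.085, "slide": [0.02, -0.224, 0], "roll": -0.16},
    {"grip": 0.085, "slide": [0.024, -0.28, 0], "roll": -0.2}
  ]
}}

```text
clock: 1.98
position: [529.4, -153.0, 231.1]
ee_rot: [0.628, 0.778, 0.0, -0.0]
ft_force: [1.2, 0.2, -0.0]
grip_width: 84.9
finger_force: 0.0
```

Request:
{"name": "send_rows", "arguments": {
  "rows": [
    {"grip": 0.085, "slide": [-0.007, -0.042, -0.033], "roll": -0.03},
    {"grip": 0.085, "slide": [-0.014, -0.084, -0.066], "roll": -0.06},
    {"grip": 0.085, "slide": [-0.02, -0.125, -0.1], "roll": -0.0825},
    {"grip": 0.085, "slide": [-0.02, -0.125, -0.1], "roll": -0.0825}
  ]
}}

```text
clock: 2.48
position: [505.4, -279.9, 127.9]
ee_rot: [0.662, 0.75, -0.002, -0.003]
ft_force: [0.5, 0.1, -0.4]
grip_width: 85.0
finger_force: 0.0
```

```bash
python3 - <<'E'
from h import *
c=read_camera("wrist");im=c["pixels"];cv2.imwrite("pics/w1.png",im)
o=observe();print(o["position"],o["ee_rot"])
from scipy.spatial.transform import Rotation as R
y=R.from_quat(o["ee_rot"]).apply([0,1,0]);print("tool y deg",np.degrees(np.arctan2(y[1],y[0])))
hsv=cv2.cvtColor(im,cv2.COLOR_BGR2HSV)
m=((hsv[...,0]<25)&(hsv[...,1]>60)&(hsv[...,2]>80)).astype(np.uint8)
for k in cv2.findContours(m,0,2)[0]:
    if cv2.contourArea(k)<800: continue
    r=cv2.minAreaRect(k);b=cv2.boxPoints(r);print(np.round(b).tolist(),"z40",[np.round(hit(c,*p,40)[:2]).tolist() for p in b],"z14",[np.round(hit(c,*p,14)[:2]).tolist() for p in b])
print(proj(c,[509.7,-276.5,40]))
E
```

```text
[ 507.49722806 -277.64947723  129.42993254] [ 0.6608032   0.75055641 -0.00093846 -0.00182592]
tool y deg 7.277635974636017
[[527.0, 300.0], [609.0, 214.0], [644.0, 248.0], [563.0, 334.0]] z40 [[671.0, -338.0], [712.0, -263.0], [752.0, -286.0], [711.0, -366.0]] z14 [[690.0, -353.0], [736.0, -269.0], [781.0, -294.0], [735.0, -383.0]]
[[59.0, 171.0], [79.0, 144.0], [206.0, 242.0], [186.0, 268.0]] z40 [[316.0, -280.0], [333.0, -260.0], [424.0, -320.0], [410.0, -344.0]] z14 [[296.0, -288.0], [314.0, -265.0], [416.0, -332.0], [400.0, -358.0]]
[[423.0, 24.0], [449.0, -2.0], [592.0, 141.0], [566.0, 167.0]] z40 [[552.0, -158.0], [565.0, -141.0], [682.0, -214.0], [668.0, -234.0]] z14 [[558.0, -152.0], [572.0, -134.0], [702.0, -214.0], [687.0, -236.0]]
[[310.0, 271.0], [310.0, 0.0], [352.0, 0.0], [352.0, 271.0]] z40 [[501.0, -333.0], [481.0, -154.0], [506.0, -151.0], [532.0, -329.0]] z14 [[502.0, -347.0], [479.0, -147.0], [507.0, -144.0], [536.0, -343.0]]
(np.float64(331.0298528396518), np.float64(198.63752726728043))
```

View pics/w1.png

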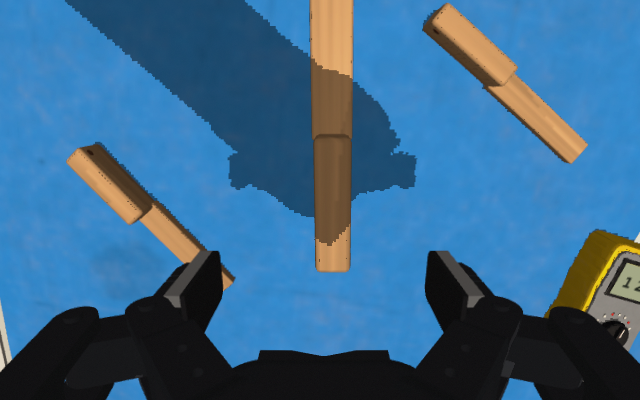

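The wrist view shows the chosen stick centred (handle axis at column 332, rows 136–271), parallel to the fingers' plane; positions agree with the top view within 2 mm. I go down to grasp.

Request:
{"name": "send_rows", "arguments": {
  "rows": [
    {"grip": 0.085, "slide": [0, 0, -0.04]},
    {"grip": 0.085, "slide": [0, 0, -0.08]},
    {"grip": 0.085, "slide": [0, 0, -0.11]},
    {"grip": 0.085, "slide": [0, 0, -0.121]},
    {"grip": 0.085, "slide": [0, 0, -0.121]}
  ]
}}

```text
invalid input at $.rows[0]: expected keys grip, slide, roll
```

Request:
{"name": "send_rows", "arguments": {
  "rows": [
    {"grip": 0.02, "slide": [0, 0, 0]},
    {"grip": 0.02, "slide": [0, 0, 0]},
    {"grip": 0.02, "slide": [0, 0, 0]},
    {"grip": 0.02, "slide": [0, 0, 0]},
    {"grip": 0.02, "slide": [0, 0, 0]}
  ],
  "grip_force": 100
}}

```text
invalid input at $.rows[0]: expected keys grip, slide, roll
```

Request:
{"name": "send_rows", "arguments": {
  "rows": [
    {"grip": 0.085, "slide": [0, 0, -0.04], "roll": 0},
    {"grip": 0.085, "slide": [0, 0, -0.08], "roll": 0},
    {"grip": 0.085, "slide": [0, 0, -0.11], "roll": 0},
    {"grip": 0.085, "slide": [0, 0, -0.121], "roll": 0},
    {"grip": 0.085, "slide": [0, 0, -0.121], "roll": 0}
  ]
}}

```text
clock: 3.15
position: [510.3, -275.5, 10.6]
ee_rot: [0.659, 0.752, 0.0, -0.0]
ft_force: [0.2, -0.1, 0.3]
grip_width: 85.1
finger_force: 0.0
```

Request:
{"name": "send_rows", "arguments": {
  "rows": [
    {"grip": 0.02, "slide": [0, 0, 0], "roll": 0},
    {"grip": 0.02, "slide": [0, 0, 0], "roll": 0},
    {"grip": 0.02, "slide": [0, 0, 0], "roll": 0},
    {"grip": 0.02, "slide": [0, 0, 0], "roll": 0},
    {"grip": 0.02, "slide": [0, 0, 0], "roll": 0}
  ],
  "grip_force": 100
}}

```text
clock: 3.78
position: [510.4, -276.9, 11.3]
ee_rot: [0.66, 0.752, 0.0, 0.001]
ft_force: [-0.6, 1.2, 5.9]
grip_width: 24.3
finger_force: 98.8
```

Request:
{"name": "send_rows", "arguments": {
  "rows": [
    {"grip": 0.02, "slide": [0, 0, 0.02], "roll": 0},
    {"grip": 0.02, "slide": [0, 0, 0.05], "roll": 0},
    {"grip": 0.02, "slide": [0, 0, 0.08], "roll": 0},
    {"grip": 0.02, "slide": [-0.01, 0.025, 0.08], "roll": -0.1},
    {"grip": 0.02, "slide": [-0.02, 0.05, 0.08], "roll": -0.2}
  ]
}}

```text
clock: 4.4
position: [489.9, -226.3, 91.9]
ee_rot: [0.733, 0.681, 0.001, 0.001]
ft_force: [0.8, -0.7, -2.1]
grip_width: 24.3
finger_force: 98.2
```

Request:
{"name": "send_rows", "arguments": {
  "rows": [
    {"grip": 0.02, "slide": [-0.0116, 0.0312, 0], "roll": -0.105},
    {"grip": 0.02, "slide": [-0.0116, 0.0312, 0], "roll": -0.105},
    {"grip": 0.02, "slide": [-0.0116, 0.0312, 0], "roll": -0.105}
  ]
}}

```text
clock: 4.78
position: [478.7, -195.9, 91.2]
ee_rot: [0.766, 0.643, 0.0, 0.001]
ft_force: [1.3, -0.6, -1.1]
grip_width: 24.5
finger_force: 98.2
```

```bash
python3 - <<'E'
from h import *
import pickle
d={}
for n in ("wrist","top"):
    c=read_camera(n);d[n]=c
    cv2.imwrite(f"pics/{n}2.png",c["pixels"] if n=="wrist" else cv2.resize(c["pixels"][140:265,210:460],None,fx=3.2,fy=3.2,interpolation=cv2.INTER_CUBIC))
d["o"]=observe();print(d["o"]["position"],d["o"]["ee_rot"],d["o"]["ft_force"],d["o"]["grip_width"])
pickle.dump(d,open("c2.pkl","wb"))
E
```

```text
[ 478.62025503 -196.54043179   90.90215369] [7.66218519e-01 6.42579663e-01 1.80629849e-04 7.24696665e-04] [-1.2408688   0.08261186 -1.73881733] 24.31365345227439
```

View pics/wrist2.png

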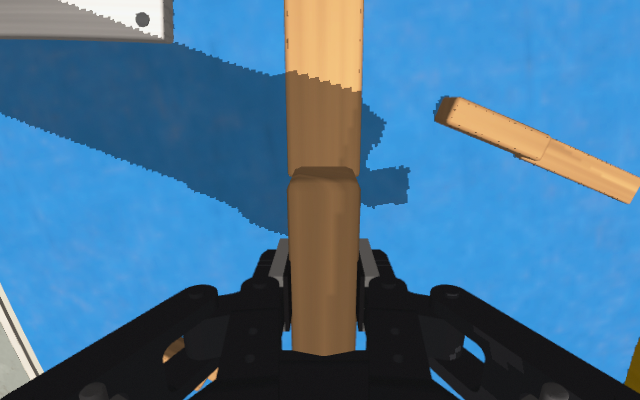

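View pics/top2.png

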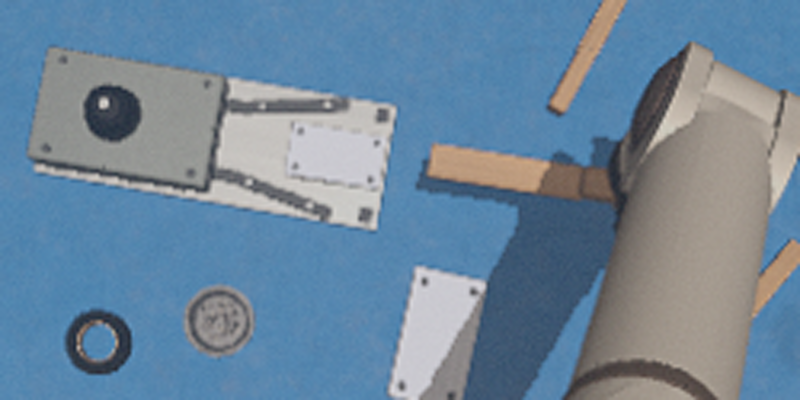

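The wrist view shows the handle held square between the pads (columns 288–358). In the top crop the stick's face is at (430,162), about 40 mm short of the blank, and the bed end runs (395,103)-(377,230). I'll fit the press axis from edges.

```bash
cat >> h.py <<'E'
def edge(c,pa,pb,z,half=5,n=60,red=True):
    """sub-pixel edge across the line pa-pb (crop px); returns world point & direction angle"""
    f=lambda p:np.array(p,float)/3.2+np.array([210,140])-.35
    a,b=f(pa),f(pb);t=(b-a)/np.linalg.norm(b-a);nn=np.array([-t[1],t[0]])
    g=c["pixels"][...,2].astype(np.float32);S=np.arange(-half,half+.01,.1);pts=[]
    for k in np.linspace(.05,.95,n):
        q=a+k*(b-a)+S[:,None]*nn
        v=cv2.remap(g,q[:,0].astype(np.float32)[None],q[:,1].astype(np.float32)[None],1)[0]
        G=np.abs(np.gradient(cv2.GaussianBlur(v[None],(0,0),4)[0]));w=np.where(G>.5*G.max(),G,0)
        pts.append(hit(c,*(a+k*(b-a)+nn*(w*S).sum()/w.sum()),z)[:2])
    pts=np.array(pts,np.float32)
    vx,vy,x,y=cv2.fitLine(pts,cv2.DIST_HUBER,0,.01,.01).ravel()
    if abs(vy)>abs(vx) and vy<0 or abs(vx)>abs(vy) and vx<0: vx,vy=-vx,-vy
    r=(pts-[x,y])@[-vy,vx];return np.array([x,y]),np.degrees(np.arctan2(vy,vx)),np.median(abs(r))
E
python3 - <<'E'
from h import *
import pickle
d=pickle.load(open("c2.pkl","rb"));c=d["top"];z=d["o"]["position"][2]-10.8
for n,a,b,h,w in(("bed near",(372,229),(215,201),8,3),("bed far",(392,102),(235,80),8,3),("bed end",(395,106),(378,226),8,3),("guard front",(225,80),(209,188),60,3),("guard far",(50,47),(222,77),60,3),("guard near",(32,158),(206,190),60,2),
 ("guard rear",(47,50),(31,156),60,3),("stick far",(435,145),(530,157),z+14,4),("stick near",(432,178),(530,192),z+14,3),("stick face",(430,147),(427,176),z+14,3),("blank far",(292,122),(385,140),20,2),("blank near",(288,178),(374,190),20,2),("blank rear",(388,142),(377,188),20,2.5)):
    p,an,r=edge(c,a,b,h,w);print(n,np.round(p,1),round(float(an),2),round(float(r),2))
E
```

```text
bed near [471.  103.5] 79.37 0.64
bed far [587.9  80.7] 79.03 0.37
bed end [515.2  13. ] -10.26 0.74
guard front [539.9 167.3] -11.33 0.8
guard far [609.4 237.2] 79.07 0.25
guard near [504.2 255.5] 78.71 0.26
guard rear [573.8 333.6] -10.88 0.28
stick far [517.3 -70.2] 79.64 0.31
stick near [487.1 -67.5] 79.76 0.23
stick face [504.9 -22.6] -11.37 0.23
blank far [547.5  55.7] 78.83 0.54
blank near [498.5  65.5] 80.68 0.24
blank rear [515.2  12.7] -11.6 0.75
```

Request:
{"name": "send_rows", "arguments": {
  "rows": [
    {"grip": 0.02, "slide": [-0.006, 0.001, -0.02], "roll": -0.011},
    {"grip": 0.02, "slide": [-0.005, 0.006, -0.04], "roll": -0.011},
    {"grip": 0.02, "slide": [-0.003, 0.014, -0.06], "roll": -0.011},
    {"grip": 0.02, "slide": [-0.0021, 0.0207, -0.0685], "roll": -0.011},
    {"grip": 0.02, "slide": [-0.0021, 0.0207, -0.0685], "roll": -0.011}
  ]
}}

```text
clock: 5.5
position: [475.8, -174.4, 21.4]
ee_rot: [0.769, 0.639, -0.0, -0.001]
ft_force: [0.1, 0.1, -0.1]
grip_width: 24.6
finger_force: 98.3
```

```bash
python3 - <<'E'
from h import *
import pickle
d={n:read_camera(n) for n in ("top","scene")};o=observe();pickle.dump(d,open("c3.pkl","wb"))
print(o["position"],o["ee_rot"],o["ft_force"])
s=d["scene"];P=o["position"];a=np.array([.190,.982,0])
for k,z in((175,0),(175,14)):
    for w in(-15,15):
        q=P+a*k+np.array([-.982,.19,0])*w;q[2]=11+z;print(k,z,w,np.round(proj(s,q),1))
q=proj(s,[511,-20,20]);x,y=int(q[0]),int(q[1]);print(x,y)
cv2.imwrite("pics/s3.png",cv2.resize(s["pixels"][y-45:y+45,x-75:x+60],None,fx=5.9,fy=5.9,interpolation=cv2.INTER_CUBIC));print("crop org",x-75,y-45)
E
```

```text
[ 476.46571386 -175.26733724   22.35327552] [7.69652212e-01 6.38463158e-01 1.69493795e-04 4.90506987e-04] [ 0.01688401 -0.33249531 -2.17543957]
175 0 -15 [332.6 213.9]
175 0 15 [326.5 219. ]
175 14 -15 [332.6 210.9]
175 14 15 [326.5 216. ]
334 216
crop org 259 171
```

View pics/s3.png

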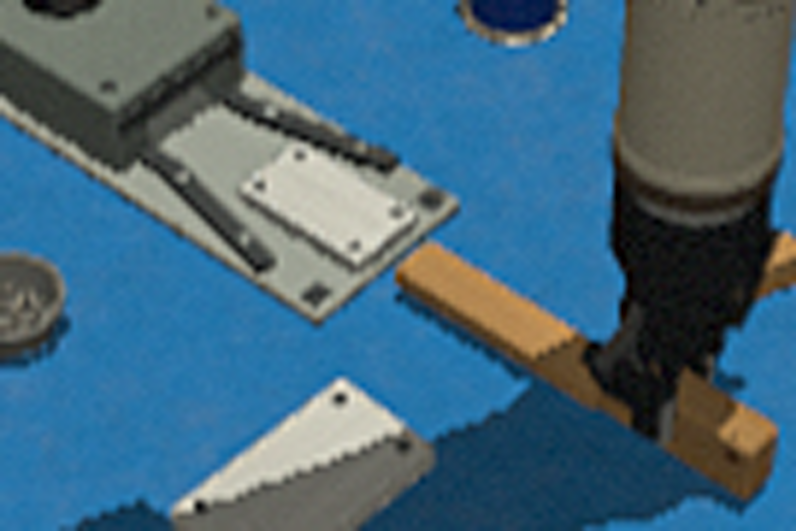

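```bash
python3 - <<'E'
from h import *
import pickle
d=pickle.load(open("c3.pkl","rb"));t,s=d["top"],d["scene"]
cv2.imwrite("pics/t3.png",cv2.resize(t["pixels"][160:215,300:380],None,fx=10,fy=10,interpolation=cv2.INTER_CUBIC))
cv2.imwrite("pics/st3.png",np.vstack([cv2.resize(t["pixels"][160:215,296:396],None,fx=7.9,fy=5.4,interpolation=cv2.INTER_CUBIC),cv2.resize(s["pixels"][190:240,300:400],None,fx=7.9,fy=6,interpolation=cv2.INTER_CUBIC)]))
def corner(c,u,v):
    g=cv2.cvtColor(c["pixels"],cv2.COLOR_BGR2GRAY)
    p=np.array([[[u,v]]],np.float32);return cv2.cornerSubPix(g,p,(2,2),(-1,-1),(3,30,.01))[0,0]
def tri(a,b):
    A,B=ray(t,*a),ray(s,*b);n=[A[1]/np.linalg.norm(A[1]),B[1]/np.linalg.norm(B[1])]
    k=np.linalg.lstsq(np.array([n[0],-n[1]]).T,B[0]-A[0],rcond=None)[0];p,q=A[0]+k[0]*n[0],B[0]+k[1]*n[1];return (p+q)/2,np.linalg.norm(p-q)
S=lambda u,v:(259+u/5.9-.42,171+v/5.9-.42)
T=lambda u,v:(210+u/3.2-.35,140+v/3.2-.35)
# known heights by proj: predicted scene px of bed/blank corners from the top view
for n,a,b,z in(("bed far",T(395,103),S(459,207),8),("bed near",T(377,230),S(318,322),8),("blank rear far",T(388,140),S(414,215),20),("blank rear near",T(376,190),S(358,265),20),("blank front near",T(286,177),S(243,185),20),("blank front far",T(291,122),S(300,148),20)):
    x,e=tri(a,b);x2,e2=tri(corner(t,*a),corner(s,*b));print(n,"known z",z,"got",np.round(x,1),round(e,1),"sub",np.round(x2,1),round(e2,1))
p0=proj(t,[509.7+15*.98-2,-4-3,25]);p1=proj(t,[509.7-15*.98-2,-4+3,25]);print(p0,p1)
for n,a,b in(("tip far",p0,S(430,242)),("tip near",p1,S(398,275))):
    ca,cb=corner(t,*a),corner(s,*b);x,e=tri(ca,cb);print(n,ca,cb,np.round(x,1),round(e,1))
E
```

```text
bed far known z 8 got [ 5.75e+02  5.00e+00 -2.00e-01] 5.9 sub [ 5.737e+02  6.300e+00 -2.000e-01] 2.3
bed near known z 8 got [453.6  24.4   7.5] 5.0 sub [453.9  26.8  11.2] 6.2
blank rear far known z 20 got [536.6  12.7  23.1] 4.8 sub [536.6  12.7  23.1] 4.8
blank rear near known z 20 got [491.3  23.5  18.1] 1.7 sub [484.5  20.5  23.9] 2.1
blank front near known z 20 got [504.3 106.7  27.1] 0.7 sub [504.5 107.5  21.3] 2.3
blank front far known z 20 got [557.6 102.2  13.4] 1.9 sub [559.  100.2  14.9] 3.2
(np.float64(336.97163395890107), np.float64(188.38631164923027)) (np.float64(335.1839887689833), np.float64(198.21061749003943))
tip far [335.74478 187.83244] [331.46136 211.59695] [524.3  -2.9  20.3] 1.7
tip near [335.65652 197.81572] [326.03763 217.19017] [493.6  -1.3  21.3] 3.1
```

View pics/st3.png

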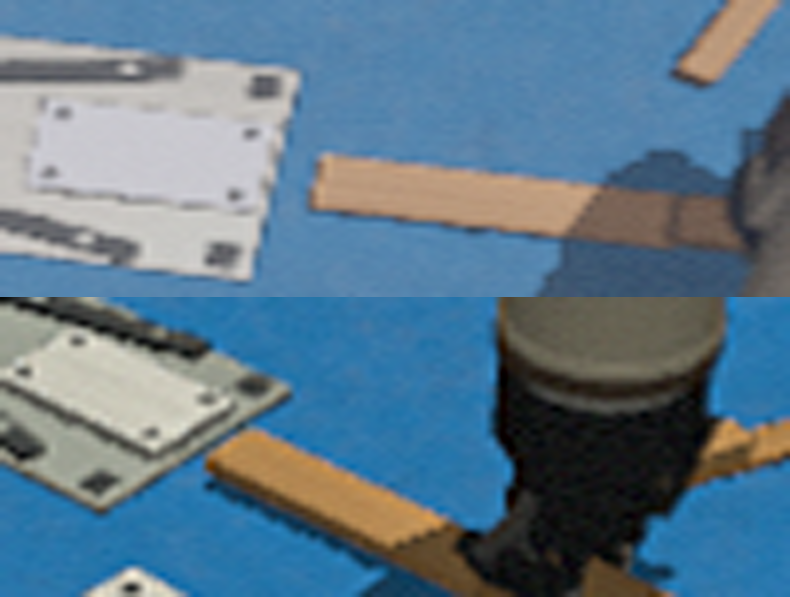

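The pictures show the stick tip (scene crop (235,450), top crop (318,180)) in line with the blank, clear of the bed end by about 15 mm; tip height is 7–11 mm, so I raise 2 mm and start to feed.

Request:
{"name": "send_rows", "arguments": {
  "rows": [
    {"grip": 0.02, "slide": [0.0006, 0.0029, 0.002], "roll": 0},
    {"grip": 0.02, "slide": [0.0011, 0.0059, 0.002], "roll": 0},
    {"grip": 0.02, "slide": [0.0017, 0.0088, 0.002], "roll": 0},
    {"grip": 0.02, "slide": [0.0023, 0.0118, 0.002], "roll": 0},
    {"grip": 0.02, "slide": [0.0028, 0.0147, 0.002], "roll": 0}
  ]
}}

```text
clock: 6.22
position: [478.8, -159.5, 23.8]
ee_rot: [0.769, 0.639, 0.0, -0.0]
ft_force: [-0.5, -0.2, -0.9]
grip_width: 24.6
finger_force: 98.3
```

Request:
{"name": "send_rows", "arguments": {
  "rows": [
    {"grip": 0.02, "slide": [0.0004, 0.002, 0], "roll": 0},
    {"grip": 0.02, "slide": [0.0008, 0.0039, 0], "roll": 0},
    {"grip": 0.02, "slide": [0.0011, 0.0059, 0], "roll": 0},
    {"grip": 0.02, "slide": [0.0015, 0.0079, 0], "roll": 0},
    {"grip": 0.02, "slide": [0.0019, 0.0098, 0], "roll": 0}
  ]
}}

```text
clock: 6.85
position: [480.7, -150.2, 23.8]
ee_rot: [0.77, 0.638, -0.0, 0.0]
ft_force: [0.0, -1.3, -1.1]
grip_width: 24.3
finger_force: 98.2
```

Request:
{"name": "send_rows", "arguments": {
  "rows": [
    {"grip": 0.02, "slide": [0.0008, 0.0039, 0], "roll": 0},
    {"grip": 0.02, "slide": [0.0015, 0.0079, 0], "roll": 0},
    {"grip": 0.02, "slide": [0.0023, 0.0118, 0], "roll": 0},
    {"grip": 0.02, "slide": [0.003, 0.0157, 0], "roll": 0},
    {"grip": 0.02, "slide": [0.0038, 0.0196, 0], "roll": 0}
  ]
}}

```text
clock: 7.48
position: [484.5, -130.1, 23.8]
ee_rot: [0.77, 0.639, -0.0, -0.0]
ft_force: [0.4, 0.2, -0.6]
grip_width: 24.6
finger_force: 98.2
```

Request:
{"name": "send_rows", "arguments": {
  "rows": [
    {"grip": 0.02, "slide": [0.0008, 0.0039, 0], "roll": 0},
    {"grip": 0.02, "slide": [0.0015, 0.0079, 0], "roll": 0},
    {"grip": 0.02, "slide": [0.0023, 0.0118, 0], "roll": 0},
    {"grip": 0.02, "slide": [0.003, 0.0157, 0], "roll": 0},
    {"grip": 0.02, "slide": [0.0038, 0.0196, 0], "roll": 0}
  ]
}}

```text
clock: 8.1
position: [488.3, -110.6, 23.8]
ee_rot: [0.77, 0.639, 0.0, -0.0]
ft_force: [-0.1, -0.6, -1.2]
grip_width: 24.5
finger_force: 98.2
```

```bash
python3 - <<'E'
from h import *
import pickle
t=read_camera("top");pickle.dump(t,open("c4.pkl","wb"));print(observe()["position"],observe()["ft_force"])
cv2.imwrite("pics/t4.png",cv2.resize(t["pixels"][155:215,260:360],None,fx=7.5,fy=7.5,interpolation=cv2.INTER_CUBIC))
E
```

```text
[ 488.48331559 -109.87099383   23.78672664] [ 0.62274393 -0.29479961 -0.64483088]
```

View pics/t4.png

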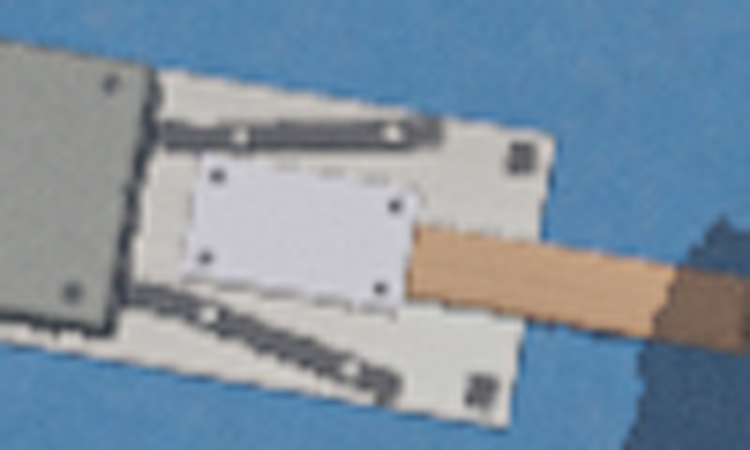

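The view shows the stick's face flat on the blank's rear edge at (412,260), the blank square between the fences, its front (195,215) about 20 mm from the guard.

Request:
{"name": "send_rows", "arguments": {
  "rows": [
    {"grip": 0.02, "slide": [0.0006, 0.0029, 0], "roll": 0},
    {"grip": 0.02, "slide": [0.0011, 0.0059, 0], "roll": 0},
    {"grip": 0.02, "slide": [0.0017, 0.0088, 0], "roll": 0},
    {"grip": 0.02, "slide": [0.0023, 0.0118, 0], "roll": 0},
    {"grip": 0.02, "slide": [0.0028, 0.0147, 0], "roll": 0}
  ]
}}

```text
clock: 8.78
position: [491.1, -96.0, 23.8]
ee_rot: [0.77, 0.639, -0.0, -0.0]
ft_force: [-0.7, -2.0, -0.3]
grip_width: 24.4
finger_force: 98.2
```

Request:
{"name": "send_rows", "arguments": {
  "rows": [
    {"grip": 0.02, "slide": [0.0004, 0.002, 0], "roll": 0},
    {"grip": 0.02, "slide": [0.0008, 0.0039, 0], "roll": 0},
    {"grip": 0.02, "slide": [0.0011, 0.0059, 0], "roll": 0},
    {"grip": 0.02, "slide": [0.0015, 0.0079, 0], "roll": 0},
    {"grip": 0.02, "slide": [0.0019, 0.0098, 0], "roll": 0}
  ]
}}

```text
clock: 9.4
position: [492.9, -86.2, 23.8]
ee_rot: [0.77, 0.639, -0.0, -0.0]
ft_force: [-0.6, -1.3, -0.4]
grip_width: 24.5
finger_force: 98.2
```

Request:
{"name": "send_rows", "arguments": {
  "rows": [
    {"grip": 0.02, "slide": [0.0004, 0.002, 0], "roll": 0},
    {"grip": 0.02, "slide": [0.0008, 0.0039, 0], "roll": 0},
    {"grip": 0.02, "slide": [0.0011, 0.0059, 0], "roll": 0},
    {"grip": 0.02, "slide": [0.0015, 0.0079, 0], "roll": 0},
    {"grip": 0.02, "slide": [0.0019, 0.0098, 0], "roll": 0}
  ]
}}

```text
clock: 10.02
position: [494.9, -76.4, 23.8]
ee_rot: [0.77, 0.639, 0.0, -0.0]
ft_force: [-0.3, -1.6, -0.2]
grip_width: 24.1
finger_force: 98.2
```

Inside without a jam; on to just before the hold-down.

Request:
{"name": "send_rows", "arguments": {
  "rows": [
    {"grip": 0.02, "slide": [0.0006, 0.0029, 0], "roll": 0},
    {"grip": 0.02, "slide": [0.0011, 0.0059, 0], "roll": 0},
    {"grip": 0.02, "slide": [0.0017, 0.0088, 0], "roll": 0},
    {"grip": 0.02, "slide": [0.0023, 0.0118, 0], "roll": 0},
    {"grip": 0.02, "slide": [0.0028, 0.0147, 0], "roll": 0}
  ]
}}

```text
clock: 10.65
position: [497.7, -61.6, 23.8]
ee_rot: [0.77, 0.639, 0.0, -0.0]
ft_force: [-1.0, -0.1, -0.5]
grip_width: 24.5
finger_force: 98.2
```

Request:
{"name": "send_rows", "arguments": {
  "rows": [
    {"grip": 0.02, "slide": [0.0006, 0.0029, 0], "roll": 0},
    {"grip": 0.02, "slide": [0.0011, 0.0059, 0], "roll": 0},
    {"grip": 0.02, "slide": [0.0017, 0.0088, 0], "roll": 0},
    {"grip": 0.02, "slide": [0.0023, 0.0118, 0], "roll": 0},
    {"grip": 0.02, "slide": [0.0028, 0.0147, 0], "roll": 0}
  ]
}}

```text
clock: 11.28
position: [500.5, -47.0, 23.8]
ee_rot: [0.77, 0.639, 0.0, -0.0]
ft_force: [-0.7, -1.8, -0.3]
grip_width: 24.5
finger_force: 98.2
```

Request:
{"name": "send_rows", "arguments": {
  "rows": [
    {"grip": 0.02, "slide": [0.0004, 0.002, 0], "roll": 0},
    {"grip": 0.02, "slide": [0.0008, 0.0039, 0], "roll": 0},
    {"grip": 0.02, "slide": [0.0011, 0.0059, 0], "roll": 0},
    {"grip": 0.02, "slide": [0.0015, 0.0079, 0], "roll": 0},
    {"grip": 0.02, "slide": [0.0019, 0.0098, 0], "roll": 0}
  ]
}}

```text
clock: 11.9
position: [502.4, -37.3, 23.8]
ee_rot: [0.77, 0.639, -0.0, -0.0]
ft_force: [-1.9, -1.0, -0.5]
grip_width: 24.4
finger_force: 98.2
```

Request:
{"name": "send_rows", "arguments": {
  "rows": [
    {"grip": 0.02, "slide": [0.0003, 0.0015, 0], "roll": 0},
    {"grip": 0.02, "slide": [0.0006, 0.0029, 0], "roll": 0},
    {"grip": 0.02, "slide": [0.0009, 0.0044, 0], "roll": 0},
    {"grip": 0.02, "slide": [0.0011, 0.0059, 0], "roll": 0},
    {"grip": 0.02, "slide": [0.0014, 0.0074, 0], "roll": 0}
  ]
}}

```text
clock: 12.52
position: [503.7, -29.9, 23.8]
ee_rot: [0.77, 0.639, -0.0, -0.0]
ft_force: [-1.6, -1.0, -0.3]
grip_width: 24.9
finger_force: 98.3
```

Request:
{"name": "send_rows", "arguments": {
  "rows": [
    {"grip": 0.02, "slide": [0.0002, 0.001, 0], "roll": 0},
    {"grip": 0.02, "slide": [0.0004, 0.002, 0], "roll": 0},
    {"grip": 0.02, "slide": [0.0006, 0.0029, 0], "roll": 0},
    {"grip": 0.02, "slide": [0.0008, 0.0039, 0], "roll": 0},
    {"grip": 0.02, "slide": [0.001, 0.0049, 0], "roll": 0}
  ]
}}

```text
clock: 13.15
position: [504.7, -25.0, 23.8]
ee_rot: [0.77, 0.639, -0.0, -0.0]
ft_force: [-1.2, -1.7, 0.7]
grip_width: 24.6
finger_force: 98.3
```

Request:
{"name": "send_rows", "arguments": {
  "rows": [
    {"grip": 0.02, "slide": [0.0002, 0.001, 0], "roll": 0},
    {"grip": 0.02, "slide": [0.0004, 0.002, 0], "roll": 0},
    {"grip": 0.02, "slide": [0.0006, 0.0029, 0], "roll": 0},
    {"grip": 0.02, "slide": [0.0008, 0.0039, 0], "roll": 0},
    {"grip": 0.02, "slide": [0.001, 0.0049, 0], "roll": 0}
  ]
}}

```text
clock: 13.78
position: [505.5, -21.1, 23.8]
ee_rot: [0.77, 0.638, -0.0, 0.0]
ft_force: [-2.9, -6.5, 0.9]
grip_width: 24.6
finger_force: 98.3
```

Request:
{"name": "send_rows", "arguments": {
  "rows": [
    {"grip": 0.02, "slide": [0.0002, 0.001, 0], "roll": 0},
    {"grip": 0.02, "slide": [0.0004, 0.002, 0], "roll": 0},
    {"grip": 0.02, "slide": [0.0006, 0.0029, 0], "roll": 0},
    {"grip": 0.02, "slide": [0.0008, 0.0039, 0], "roll": 0},
    {"grip": 0.02, "slide": [0.001, 0.0049, 0], "roll": 0}
  ]
}}

```text
clock: 14.4
position: [506.0, -17.4, 23.7]
ee_rot: [0.77, 0.638, -0.001, 0.0]
ft_force: [-3.3, -6.0, 0.7]
grip_width: 24.5
finger_force: 98.5
```

Request:
{"name": "send_rows", "arguments": {
  "rows": [
    {"grip": 0.02, "slide": [0.0002, 0.001, 0], "roll": 0},
    {"grip": 0.02, "slide": [0.0004, 0.002, 0], "roll": 0},
    {"grip": 0.02, "slide": [0.0006, 0.0029, 0], "roll": 0},
    {"grip": 0.02, "slide": [0.0008, 0.0039, 0], "roll": 0},
    {"grip": 0.02, "slide": [0.001, 0.0049, 0], "roll": 0}
  ]
}}

```text
clock: 15.02
position: [507.2, -12.0, 23.7]
ee_rot: [0.77, 0.638, -0.001, 0.0]
ft_force: [-2.3, -6.9, 0.9]
grip_width: 24.2
finger_force: 98.5
```

Request:
{"name": "send_rows", "arguments": {
  "rows": [
    {"grip": 0.02, "slide": [0.0002, 0.001, 0], "roll": 0},
    {"grip": 0.02, "slide": [0.0004, 0.002, 0], "roll": 0},
    {"grip": 0.02, "slide": [0.0006, 0.0029, 0], "roll": 0},
    {"grip": 0.02, "slide": [0.0008, 0.0039, 0], "roll": 0},
    {"grip": 0.02, "slide": [0.001, 0.0049, 0], "roll": 0}
  ]
}}

```text
clock: 15.65
position: [508.2, -7.1, 23.7]
ee_rot: [0.77, 0.638, -0.001, 0.0]
ft_force: [-3.2, -5.9, 0.5]
grip_width: 24.8
finger_force: 98.5
```

Request:
{"name": "send_rows", "arguments": {
  "rows": [
    {"grip": 0.02, "slide": [0.0002, 0.001, 0], "roll": 0},
    {"grip": 0.02, "slide": [0.0004, 0.002, 0], "roll": 0},
    {"grip": 0.02, "slide": [0.0006, 0.0029, 0], "roll": 0},
    {"grip": 0.02, "slide": [0.0008, 0.0039, 0], "roll": 0},
    {"grip": 0.02, "slide": [0.001, 0.0049, 0], "roll": 0}
  ]
}}

```text
clock: 16.27
position: [509.1, -2.2, 23.7]
ee_rot: [0.77, 0.638, -0.001, 0.0]
ft_force: [-3.1, -6.0, 1.4]
grip_width: 24.6
finger_force: 98.5
```

Request:
{"name": "send_rows", "arguments": {
  "rows": [
    {"grip": 0.02, "slide": [0.0002, 0.001, 0], "roll": 0},
    {"grip": 0.02, "slide": [0.0004, 0.002, 0], "roll": 0},
    {"grip": 0.02, "slide": [0.0006, 0.0029, 0], "roll": 0},
    {"grip": 0.02, "slide": [0.0008, 0.0039, 0], "roll": 0},
    {"grip": 0.02, "slide": [0.001, 0.0049, 0], "roll": 0}
  ]
}}

```text
clock: 16.9
position: [510.0, 2.7, 23.7]
ee_rot: [0.77, 0.638, -0.001, 0.0]
ft_force: [-3.6, -6.2, 0.9]
grip_width: 24.1
finger_force: 98.5
```

Request:
{"name": "send_rows", "arguments": {
  "rows": [
    {"grip": 0.02, "slide": [0.0002, 0.001, 0], "roll": 0},
    {"grip": 0.02, "slide": [0.0004, 0.002, 0], "roll": 0},
    {"grip": 0.02, "slide": [0.0006, 0.0029, 0], "roll": 0},
    {"grip": 0.02, "slide": [0.0008, 0.0039, 0], "roll": 0},
    {"grip": 0.02, "slide": [0.001, 0.0049, 0], "roll": 0}
  ]
}}

```text
clock: 17.52
position: [511.0, 7.6, 23.7]
ee_rot: [0.77, 0.638, -0.001, 0.0]
ft_force: [-2.6, -6.2, 1.1]
grip_width: 24.4
finger_force: 98.5
```

Request:
{"name": "send_rows", "arguments": {
  "rows": [
    {"grip": 0.02, "slide": [0.0002, 0.001, 0], "roll": 0},
    {"grip": 0.02, "slide": [0.0004, 0.002, 0], "roll": 0},
    {"grip": 0.02, "slide": [0.0006, 0.0029, 0], "roll": 0},
    {"grip": 0.02, "slide": [0.0008, 0.0039, 0], "roll": 0},
    {"grip": 0.02, "slide": [0.001, 0.0049, 0], "roll": 0}
  ]
}}

```text
clock: 18.15
position: [512.0, 12.5, 23.7]
ee_rot: [0.77, 0.638, -0.001, 0.0]
ft_force: [-2.5, -7.0, 1.0]
grip_width: 24.4
finger_force: 98.5
```

Request:
{"name": "send_rows", "arguments": {
  "rows": [
    {"grip": 0.02, "slide": [0.0002, 0.001, 0], "roll": 0},
    {"grip": 0.02, "slide": [0.0004, 0.002, 0], "roll": 0},
    {"grip": 0.02, "slide": [0.0006, 0.0029, 0], "roll": 0},
    {"grip": 0.02, "slide": [0.0008, 0.0039, 0], "roll": 0},
    {"grip": 0.02, "slide": [0.001, 0.0049, 0], "roll": 0}
  ]
}}

```text
clock: 18.77
position: [512.9, 17.3, 23.7]
ee_rot: [0.77, 0.638, -0.001, 0.0]
ft_force: [-3.5, -5.8, 0.6]
grip_width: 24.0
finger_force: 98.5
```

Request:
{"name": "send_rows", "arguments": {
  "rows": [
    {"grip": 0.02, "slide": [0.0002, 0.001, 0], "roll": 0},
    {"grip": 0.02, "slide": [0.0004, 0.002, 0], "roll": 0},
    {"grip": 0.02, "slide": [0.0006, 0.0029, 0], "roll": 0},
    {"grip": 0.02, "slide": [0.0008, 0.0039, 0], "roll": 0},
    {"grip": 0.02, "slide": [0.001, 0.0049, 0], "roll": 0}
  ]
}}

```text
clock: 19.4
position: [513.9, 22.2, 23.6]
ee_rot: [0.77, 0.638, -0.001, 0.0]
ft_force: [-4.2, -6.3, 1.0]
grip_width: 24.5
finger_force: 98.5
```

Request:
{"name": "send_rows", "arguments": {
  "rows": [
    {"grip": 0.02, "slide": [0.0002, 0.001, 0], "roll": 0},
    {"grip": 0.02, "slide": [0.0004, 0.002, 0], "roll": 0},
    {"grip": 0.02, "slide": [0.0006, 0.0029, 0], "roll": 0},
    {"grip": 0.02, "slide": [0.0008, 0.0039, 0], "roll": 0},
    {"grip": 0.02, "slide": [0.001, 0.0049, 0], "roll": 0}
  ]
}}

```text
clock: 20.02
position: [514.8, 27.1, 23.7]
ee_rot: [0.77, 0.638, -0.001, 0.0]
ft_force: [-3.1, -7.0, 0.6]
grip_width: 24.4
finger_force: 98.5
```

Request:
{"name": "send_rows", "arguments": {
  "rows": [
    {"grip": 0.02, "slide": [0.0002, 0.001, 0], "roll": 0},
    {"grip": 0.02, "slide": [0.0004, 0.002, 0], "roll": 0},
    {"grip": 0.02, "slide": [0.0006, 0.0029, 0], "roll": 0},
    {"grip": 0.02, "slide": [0.0008, 0.0039, 0], "roll": 0},
    {"grip": 0.02, "slide": [0.001, 0.0049, 0], "roll": 0}
  ]
}}

```text
clock: 20.65
position: [515.8, 31.9, 23.6]
ee_rot: [0.77, 0.638, -0.001, 0.0]
ft_force: [-4.4, -6.4, 1.5]
grip_width: 24.5
finger_force: 98.5
```

Request:
{"name": "send_rows", "arguments": {
  "rows": [
    {"grip": 0.02, "slide": [0.0002, 0.001, 0], "roll": 0},
    {"grip": 0.02, "slide": [0.0004, 0.002, 0], "roll": 0},
    {"grip": 0.02, "slide": [0.0006, 0.0029, 0], "roll": 0},
    {"grip": 0.02, "slide": [0.0008, 0.0039, 0], "roll": 0},
    {"grip": 0.02, "slide": [0.001, 0.0049, 0], "roll": 0}
  ]
}}

```text
clock: 21.28
position: [516.7, 36.9, 23.6]
ee_rot: [0.77, 0.638, -0.001, 0.0]
ft_force: [-3.5, -6.3, 1.7]
grip_width: 24.6
finger_force: 98.5
```

Request:
{"name": "send_rows", "arguments": {
  "rows": [
    {"grip": 0.02, "slide": [0.0002, 0.001, 0], "roll": 0},
    {"grip": 0.02, "slide": [0.0004, 0.002, 0], "roll": 0},
    {"grip": 0.02, "slide": [0.0006, 0.0029, 0], "roll": 0},
    {"grip": 0.02, "slide": [0.0008, 0.0039, 0], "roll": 0},
    {"grip": 0.02, "slide": [0.001, 0.0049, 0], "roll": 0}
  ]
}}

```text
clock: 21.9
position: [517.7, 41.7, 23.6]
ee_rot: [0.77, 0.638, -0.001, 0.0]
ft_force: [-2.9, -6.5, 1.2]
grip_width: 25.0
finger_force: 98.5
```

Request:
{"name": "send_rows", "arguments": {
  "rows": [
    {"grip": 0.02, "slide": [0.0002, 0.001, 0], "roll": 0},
    {"grip": 0.02, "slide": [0.0004, 0.002, 0], "roll": 0},
    {"grip": 0.02, "slide": [0.0006, 0.0029, 0], "roll": 0},
    {"grip": 0.02, "slide": [0.0008, 0.0039, 0], "roll": 0},
    {"grip": 0.02, "slide": [0.001, 0.0049, 0], "roll": 0}
  ]
}}

```text
clock: 22.52
position: [518.6, 46.5, 23.6]
ee_rot: [0.77, 0.638, -0.001, 0.0]
ft_force: [-3.8, -7.4, 1.3]
grip_width: 24.5
finger_force: 98.5
```

Request:
{"name": "send_rows", "arguments": {
  "rows": [
    {"grip": 0.02, "slide": [0.0002, 0.001, 0], "roll": 0},
    {"grip": 0.02, "slide": [0.0004, 0.002, 0], "roll": 0},
    {"grip": 0.02, "slide": [0.0006, 0.0029, 0], "roll": 0},
    {"grip": 0.02, "slide": [0.0006, 0.0029, 0], "roll": 0}
  ]
}}

```text
clock: 23.02
position: [518.8, 47.8, 23.5]
ee_rot: [0.77, 0.638, -0.002, 0.0]
ft_force: [-4.6, -10.3, 3.4]
grip_width: 24.6
finger_force: 98.7
```

The stop is met (11 N and rising). I lean to about 16 N and hold.

Request:
{"name": "send_rows", "arguments": {
  "rows": [
    {"grip": 0.02, "slide": [0.0002, 0.001, 0], "roll": 0},
    {"grip": 0.02, "slide": [0.0004, 0.002, 0], "roll": 0},
    {"grip": 0.02, "slide": [0.0006, 0.003, 0], "roll": 0},
    {"grip": 0.02, "slide": [0.0006, 0.003, 0], "roll": 0}
  ]
}}

```text
clock: 23.52
position: [518.9, 49.1, 23.4]
ee_rot: [0.771, 0.637, -0.003, 0.001]
ft_force: [-5.0, -13.3, 3.8]
grip_width: 24.7
finger_force: 98.9
```

Request:
{"name": "send_rows", "arguments": {
  "rows": [
    {"grip": 0.02, "slide": [0.0002, 0.001, 0], "roll": 0},
    {"grip": 0.02, "slide": [0.0005, 0.0025, 0], "roll": 0},
    {"grip": 0.02, "slide": [0.0005, 0.0025, 0], "roll": 0},
    {"grip": 0.02, "slide": [0.0005, 0.0025, 0], "roll": 0},
    {"grip": 0.02, "slide": [0.0005, 0.0025, 0], "roll": 0}
  ]
}}

```text
clock: 24.15
position: [519.1, 50.2, 23.4]
ee_rot: [0.771, 0.637, -0.004, 0.001]
ft_force: [-6.3, -16.0, 5.3]
grip_width: 24.6
finger_force: 99.0
```

Request:
{"name": "send_rows", "arguments": {
  "rows": [
    {"grip": 0.02, "slide": [0.0003, 0.0015, 0], "roll": 0},
    {"grip": 0.02, "slide": [0.0003, 0.0015, 0], "roll": 0},
    {"grip": 0.02, "slide": [0.0003, 0.0015, 0], "roll": 0},
    {"grip": 0.02, "slide": [0.0003, 0.0015, 0], "roll": 0},
    {"grip": 0.02, "slide": [0.0003, 0.0015, 0], "roll": 0}
  ]
}}

```text
clock: 24.78
position: [519.2, 50.9, 23.4]
ee_rot: [0.771, 0.637, -0.004, 0.001]
ft_force: [-5.8, -18.5, 5.3]
grip_width: 24.5
finger_force: 99.1
```

Leaned on at 14–19 N for over a second. Now I draw the stick straight out.

Request:
{"name": "send_rows", "arguments": {
  "rows": [
    {"grip": 0.02, "slide": [-0.0004, -0.002, 0], "roll": 0},
    {"grip": 0.02, "slide": [-0.001, -0.005, 0], "roll": 0},
    {"grip": 0.02, "slide": [-0.0019, -0.0098, 0], "roll": 0},
    {"grip": 0.02, "slide": [-0.0034, -0.0177, 0], "roll": 0},
    {"grip": 0.02, "slide": [-0.0057, -0.0295, 0], "roll": 0}
  ]
}}

```text
clock: 25.4
position: [516.8, 29.3, 24.0]
ee_rot: [0.769, 0.639, 0.001, 0.0]
ft_force: [0.7, -0.2, -0.9]
grip_width: 24.7
finger_force: 98.2
```

Request:
{"name": "send_rows", "arguments": {
  "rows": [
    {"grip": 0.02, "slide": [-0.0023, -0.0118, 0], "roll": 0},
    {"grip": 0.02, "slide": [-0.0046, -0.0236, 0], "roll": 0},
    {"grip": 0.02, "slide": [-0.0068, -0.0353, 0], "roll": 0},
    {"grip": 0.02, "slide": [-0.0091, -0.0471, 0], "roll": 0},
    {"grip": 0.02, "slide": [-0.0114, -0.0589, 0], "roll": 0}
  ]
}}

```text
clock: 26.02
position: [504.5, -30.9, 23.8]
ee_rot: [0.77, 0.639, 0.0, 0.0]
ft_force: [0.5, -0.8, -1.1]
grip_width: 24.9
finger_force: 98.2
```

Request:
{"name": "send_rows", "arguments": {
  "rows": [
    {"grip": 0.02, "slide": [-0.0023, -0.0118, 0], "roll": 0},
    {"grip": 0.02, "slide": [-0.0046, -0.0236, 0], "roll": 0},
    {"grip": 0.02, "slide": [-0.0068, -0.0353, 0], "roll": 0},
    {"grip": 0.02, "slide": [-0.0091, -0.0471, 0], "roll": 0},
    {"grip": 0.02, "slide": [-0.0114, -0.0589, 0], "roll": 0}
  ]
}}

```text
clock: 26.65
position: [493.1, -89.7, 23.8]
ee_rot: [0.77, 0.639, 0.0, -0.0]
ft_force: [0.2, 0.0, -0.9]
grip_width: 24.4
finger_force: 98.2
```

Request:
{"name": "send_rows", "arguments": {
  "rows": [
    {"grip": 0.02, "slide": [-0.0023, -0.0118, 0], "roll": 0},
    {"grip": 0.02, "slide": [-0.0046, -0.0236, 0], "roll": 0},
    {"grip": 0.02, "slide": [-0.0068, -0.0353, 0], "roll": 0},
    {"grip": 0.02, "slide": [-0.0091, -0.0471, 0], "roll": 0},
    {"grip": 0.02, "slide": [-0.0114, -0.0589, 0], "roll": 0}
  ]
}}

```text
clock: 27.28
position: [481.8, -148.7, 23.8]
ee_rot: [0.77, 0.639, 0.0, 0.0]
ft_force: [0.2, -0.2, -0.7]
grip_width: 24.3
finger_force: 98.2
```

Request:
{"name": "send_rows", "arguments": {
  "rows": [
    {"grip": 0.02, "slide": [-0.0023, -0.0118, 0], "roll": 0},
    {"grip": 0.02, "slide": [-0.0046, -0.0236, 0], "roll": 0},
    {"grip": 0.02, "slide": [-0.0068, -0.0353, 0], "roll": 0},
    {"grip": 0.02, "slide": [-0.0068, -0.0353, 0], "roll": 0},
    {"grip": 0.02, "slide": [-0.0068, -0.0353, 0], "roll": 0}
  ]
}}

```text
clock: 27.9
position: [475.1, -182.8, 23.8]
ee_rot: [0.769, 0.639, 0.0, -0.0]
ft_force: [-0.7, 0.9, -1.0]
grip_width: 24.4
finger_force: 98.2
```

```bash
python3 - <<'E'
from h import *
t=read_camera("top");s=read_camera("scene");o=observe();print(o["position"],o["ee_rot"],o["ft_force"])
cv2.imwrite("pics/t5.png",np.vstack([cv2.resize(t["pixels"][140:262,215:455],None,fx=2.45,fy=2.45,interpolation=cv2.INTER_CUBIC),cv2.resize(s["pixels"][140:262,215:455],None,fx=2.45,fy=2.45,interpolation=cv2.INTER_CUBIC)]))
E
```

```text
[ 475.21918298 -182.44827684   23.7470306 ] [ 7.69239556e-01  6.38960439e-01  1.30830898e-04 -2.12768300e-04] [-0.66691799  0.63276802 -1.23164376]
```

View pics/t5.png

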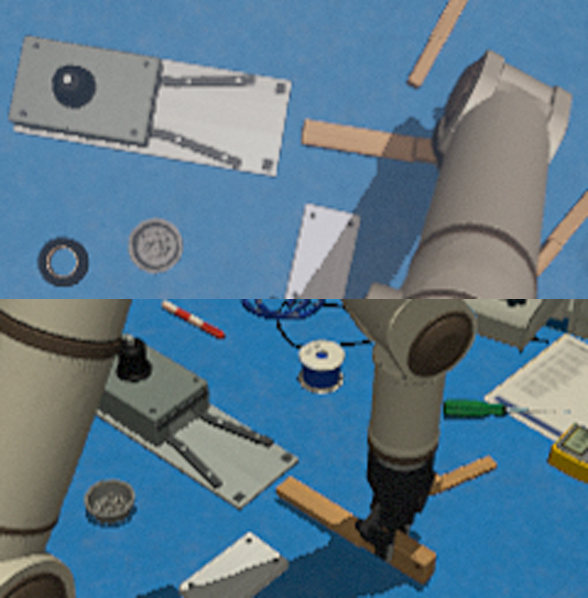

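The bed is empty and the blank is inside the guard. The stick tip at (303,132) of the top crop is clear of the bed end, and dish, tape and reel are unmoved. I back off a little and set the stick down.

Request:
{"name": "send_rows", "arguments": {
  "rows": [
    {"grip": 0.02, "slide": [-0.002, -0.01, 0], "roll": 0},
    {"grip": 0.02, "slide": [-0.004, -0.02, -0.004], "roll": 0},
    {"grip": 0.02, "slide": [-0.004, -0.02, -0.007], "roll": 0},
    {"grip": 0.02, "slide": [-0.004, -0.02, -0.01], "roll": 0},
    {"grip": 0.02, "slide": [-0.004, -0.02, -0.01], "roll": 0}
  ]
}}

```text
clock: 28.62
position: [470.8, -202.7, 13.4]
ee_rot: [0.769, 0.639, -0.0, -0.0]
ft_force: [0.5, 0.2, -1.9]
grip_width: 24.1
finger_force: 98.2
```

Request:
{"name": "send_rows", "arguments": {
  "rows": [
    {"grip": 0.02, "slide": [0, 0, -0.001], "roll": 0},
    {"grip": 0.02, "slide": [0, 0, -0.002], "roll": 0},
    {"grip": 0.02, "slide": [0, 0, -0.0025], "roll": 0},
    {"grip": 0.02, "slide": [0, 0, -0.0025], "roll": 0}
  ]
}}

```text
clock: 29.12
position: [471.1, -203.1, 11.3]
ee_rot: [0.77, 0.639, 0.0, 0.0]
ft_force: [0.4, -0.3, -1.3]
grip_width: 24.3
finger_force: 98.5
```

Request:
{"name": "send_rows", "arguments": {
  "rows": [
    {"grip": 0.02, "slide": [0, 0, -0.0005], "roll": 0},
    {"grip": 0.02, "slide": [0, 0, -0.001], "roll": 0},
    {"grip": 0.02, "slide": [0, 0, -0.001], "roll": 0}
  ]
}}

```text
clock: 29.5
position: [471.2, -203.2, 11.3]
ee_rot: [0.77, 0.639, 0.0, -0.0]
ft_force: [-3.3, 1.5, 9.8]
grip_width: 24.7
finger_force: 100.1
```

Contact with the bench. Release gently, then rise.

Request:
{"name": "send_rows", "arguments": {
  "rows": [
    {"grip": 0.035, "slide": [0, 0, 0.0005], "roll": 0},
    {"grip": 0.05, "slide": [0, 0, 0.0005], "roll": 0},
    {"grip": 0.085, "slide": [0, 0, 0.0005], "roll": 0},
    {"grip": 0.085, "slide": [0, 0, 0.0005], "roll": 0},
    {"grip": 0.085, "slide": [0, 0, 0.0005], "roll": 0}
  ]
}}

```text
clock: 30.12
position: [471.0, -203.2, 10.7]
ee_rot: [0.77, 0.639, -0.0, -0.0]
ft_force: [0.3, 0.7, 0.4]
grip_width: 85.1
finger_force: 0.0
```

Request:
{"name": "send_rows", "arguments": {
  "rows": [
    {"grip": 0.085, "slide": [0, 0, 0.015], "roll": 0},
    {"grip": 0.085, "slide": [0, 0, 0.04], "roll": 0},
    {"grip": 0.085, "slide": [0, 0, 0.08], "roll": 0},
    {"grip": 0.085, "slide": [0, 0, 0.13], "roll": 0},
    {"grip": 0.085, "slide": [0, 0, 0.13], "roll": 0}
  ]
}}

```text
clock: 30.75
position: [474.2, -204.6, 145.7]
ee_rot: [0.77, 0.638, 0.003, 0.004]
ft_force: [0.3, -0.1, 0.0]
grip_width: 84.8
finger_force: 0.0
```

```bash
python3 - <<'E'
from h import *
c=read_camera("wrist");o=observe();print(o["clock"],o["position"],o["ft_force"],o["grip_width"]);cv2.imwrite("pics/w6.png",c["pixels"])
hsv=cv2.cvtColor(c["pixels"],cv2.COLOR_BGR2HSV)
m=((hsv[...,0]<25)&(hsv[...,1]>60)&(hsv[...,2]>60)).astype(np.uint8)
for k in cv2.findContours(m,0,2)[0]:
    if cv2.contourArea(k)<800: continue
    b=cv2.boxPoints(cv2.minAreaRect(k));print(np.round(b).tolist(),"z40",[np.round(hit(c,*p,40)[:2]).tolist() for p in b],"z14",[np.round(hit(c,*p,14)[:2]).tolist() for p in b])
for f in (hand_in,):
    pass
E
```

```text
30.8 [ 472.81963389 -203.72787626  143.6134085 ] [ 0.00321568 -0.16906146 -0.72961608] 84.87200769749366
[[205.0, 329.0], [220.0, 299.0], [319.0, 349.0], [304.0, 378.0]] z40 [[355.0, -301.0], [375.0, -276.0], [446.0, -338.0], [427.0, -367.0]] z14 [[341.0, -318.0], [364.0, -290.0], [441.0, -359.0], [420.0, -391.0]]
[[589.0, 333.0], [618.0, 210.0], [650.0, 218.0], [621.0, 341.0]] z40 [[684.0, -375.0], [704.0, -261.0], [733.0, -273.0], [717.0, -391.0]] z14 [[705.0, -399.0], [726.0, -274.0], [759.0, -287.0], [741.0, -418.0]]
[[414.0, 104.0], [425.0, 79.0], [592.0, 148.0], [582.0, 173.0]] z40 [[550.0, -151.0], [559.0, -136.0], [680.0, -206.0], [672.0, -224.0]] z14 [[556.0, -153.0], [567.0, -136.0], [700.0, -213.0], [691.0, -233.0]]
[[297.0, 0.0], [337.0, 0.0], [337.0, 262.0], [297.0, 262.0]] z40 [[483.0, -71.0], [508.0, -76.0], [476.0, -260.0], [445.0, -254.0]] z14 [[482.0, -65.0], [511.0, -70.0], [474.0, -273.0], [440.0, -266.0]]
```

Request:
{"name": "send_rows", "arguments": {
  "rows": [
    {"grip": 0.085, "slide": [0, 0, 0.03], "roll": 0},
    {"grip": 0.085, "slide": [0, 0, 0.03], "roll": 0},
    {"grip": 0.085, "slide": [0, 0, 0.03], "roll": 0}
  ]
}}

```text
clock: 31.18
position: [470.3, -202.8, 169.9]
ee_rot: [0.77, 0.639, -0.0, -0.001]
ft_force: [0.5, -0.3, 0.0]
grip_width: 85.4
finger_force: 0.0
```

```bash
python3 -c "
from station import *
print(hand_in())"
```

```text
the job is handed in; nothing more can be done
None
```

The job is handed in at about 31 s, with no verdict returned: the blank was fed to the hidden stop, leaned on for over a second at a wrist-measured 14–19 N and left inside, and the stick was released on the bench with the bystanders not visibly moved.

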